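# Start the straw mill from its push-button desk

## Task

Start the straw mill in its proper order: with a fingertip press in the green mains button, then the blue dust-extractor button, then the white roller-drive button, each lightly and all the way until it stays in. No button may go in before the one ahead of it is fully in, and the yellow lamp button and the red emergency stop stay out. Nothing is to be gripped or lifted: leave everything on the bench standing where it is.

Things in the scene. Friction and masses are not known exactly. Their poses are not given: they have to be found in the camera images.
- mill: fixed straw mill. Its green control desk, 300 mm wide (y) and 130 deep (x), has a top sloping 10 degrees down to the operator: 57 mm high in front, 68 at the button row, 80 at the rear. Roller stand, up to 275 mm high, 120 to 440 mm right (-y) of the origin. Origin: table level under the desk's middle; x away from the operator. Buttons in a row at y = 110, 60, 10, -40 mm, colours in any order.
- mains: housing of the green button, mains power: black bezel 36 mm across and 3 mm high, fixed on the desk. Origin: where the button's axis meets the panel; axes as the mill's.
- mains_top (a point): centre of the top of the coloured cap of the green button, mains power: cap 28 mm across, its top 14 mm above the panel when out (11 mm above the bezel), 8 mm when pressed in and let go. It moves with the cap.
- mains_latch (a joint): how far in the green button, mains power, is latched, m: 0 out, 0.006 fully in; it moves square into the panel (10 degrees off vertical; a press straight down works). A steady 4 N moves it; then the cap yields up to 3 mm more on a spring (5 to 13 N) before a hard stop, and springs back those 3 mm. It stays in as far as it was pushed.
- extractor: housing of the blue button, dust extractor: black bezel 36 mm across and 3 mm high, fixed on the desk. Origin: where the button's axis meets the panel; axes as the mill's.
- extractor_top (a point): centre of the top of the coloured cap of the blue button, dust extractor: cap 28 mm across, its top 14 mm above the panel when out (11 mm above the bezel), 8 mm when pressed in and let go. It moves with the cap.
- extractor_latch (a joint): how far in the blue button, dust extractor, is latched, m: 0 out, 0.006 fully in; it moves square into the panel (10 degrees off vertical; a press straight down works). A steady 4 N moves it; then the cap yields up to 3 mm more on a spring (5 to 13 N) before a hard stop, and springs back those 3 mm. It stays in as far as it was pushed.
- drive: housing of the white button, roller drive: black bezel 36 mm across and 3 mm high, fixed on the desk. Origin: where the button's axis meets the panel; axes as the mill's.
- drive_top (a point): centre of the top of the coloured cap of the white button, roller drive: cap 28 mm across, its top 14 mm above the panel when out (11 mm above the bezel), 8 mm when pressed in and let go. It moves with the cap.
- drive_latch (a joint): how far in the white button, roller drive, is latched, m: 0 out, 0.006 fully in; it moves square into the panel (10 degrees off vertical; a press straight down works). A steady 4 N moves it; then the cap yields up to 3 mm more on a spring (5 to 13 N) before a hard stop, and springs back those 3 mm. It stays in as far as it was pushed.
- lamp: housing of the yellow button, work lamp: black bezel 36 mm across and 3 mm high, fixed on the desk. Origin: where the button's axis meets the panel; axes as the mill's.
- lamp_top (a point): centre of the top of the coloured cap of the yellow button, work lamp: cap 28 mm across, its top 14 mm above the panel when out (11 mm above the bezel), 8 mm when pressed in and let go. It moves with the cap.
- lamp_latch (a joint): how far in the yellow button, work lamp, is latched, m: 0 out, 0.006 fully in; it moves square into the panel (10 degrees off vertical; a press straight down works). A steady 4 N moves it; then the cap yields up to 3 mm more on a spring (5 to 13 N) before a hard stop, and springs back those 3 mm. It stays in as far as it was pushed.
- estop_top (a point): centre of the top of the red emergency-stop mushroom, 40 mm across, on a yellow disc 60 mm across; 31 mm above the panel; fixed place at the right end of the button row, 65 mm or more from the next button.
- estop_cap (a joint): travel of the emergency stop, m: 0 out (running allowed), 0.005 tripped.
- small_basket: open straw basket, 112 mm across the rim, 60 mm high, loose. Origin: centre of its underside.
- jar: clear jar with a green lid, 68 mm across, 85 mm high, loose, standing close behind the control desk. Origin: centre of its underside.
- mould: turned pale wooden weaving mould, 72 mm across, 70 mm high, loose, standing just left of the control desk. Origin: centre of its underside.
- green_bottle: green glass bottle, 72 mm across, 220 mm high, loose. Origin: centre of its underside.
- white_bottle: white bottle with a blue cap, 60 mm across, 170 mm high, loose. Origin: centre of its underside.
- awl: awl with a dark wooden handle, 160 mm long, lying in front of the control desk, loose. Origin: under the middle of its length; x along it.
- mallet: rubber-headed mallet, 240 mm long, lying, loose. Origin: under the middle of its length; x along it.

How it is judged:
By the outcome, as a careful person would: the job done as asked, in the order asked, and still so for the second after the job is handed in, with the robot touching nothing.
It also fails if it takes over 42 s, if anything falls off the work surface, if the arm or the gripper's body presses on something with over 40 N, if the wrist force passes 120 N, or if a joint passes its speed limit or range.

## Robot

A 6-joint arm with a two-finger parallel gripper is mounted at the origin on the work surface. World frame = base frame: x ahead of the robot, y to its left, z up, the work surface at z = 0. Lengths are in mm, angles in rad, forces in N, time in s.
With the tool pointing down it reaches from about 275 to 825 mm from the base axis. Payload 4.9 kg.
Tool frame: the origin (TCP) lies at the very end of the fingers, on their centre line; the grasp point (between the pads) lies 19 mm behind it (arm.tcp_to_grasp is the z of the grasp point in the tool frame, in mm); z points along the fingers, y is the direction in which the jaws open and shut (so a half turn about z gives the same grasp; the last joint's range is limited). The gripper opens to 85 mm and grips with 20 to 120 N. Pads are 22 mm wide; open, the fingers measure 114 mm over their backs; the gripper's body (76 mm by 85 mm) begins 54 mm behind the grasp point. The pads swing forward as they close: fully open they stand 13 mm farther back than shut.
Start: joints at [1.1, 0.326, -0.193, 1.052, 0, 1.437], TCP at [181.753, 519.119, 231.281] pointing down, gripper open.
Joint ranges: [-2.65, 2.65], [-0.97, 1.79], [-1.3, 1.35], [-1.93, 2.1], [-1.47, 1.37], [-3.14, 3.14]. Speed limits (rad/s): [2.57, 2.57, 3.14, 3.14, 3.14, 3.14].

## Interface

Orientations are given as a unit quaternion [w, x, y, z].
In Python, from rig import arm gives the robot as it stands. The module is installed in compiled form; this text tells all that it offers.
- The arm moves only by the tool jog_arm, never from a script. Its argument "moves" is one flat list of numbers, 7 for each row, row after row: the shift along the tool's x, y, z in cm, then the turn, a rotation vector about the tool's x, y, z in degrees, then the finger opening in cm, from 0 to 8.54. A call has 1 to 5 rows; each row is the pose to reach, as a shift and turn from the pose measured when the call began, along the tool's axes at that moment; what a row does not reach only later rows make up. A row lasts 1/8 s, in which the tool goes at most 62.5 mm and 10.7 degrees, less where a joint would pass 70% of its speed; a pose out of reach is approached as far as the arm can. A call with a gripper value outside its range is refused whole. The fingers move at their own pace and stop on an object; the grip force is fixed at half the most. Time passes only in rows, so rows that repeat a pose let the fingers close. It gives the time, the measured TCP pose, the force and the opening at its end, in the units of the state.
- arm.sense(): the state, without advancing time (a new reading comes with each control period).
- arm.snapshot(name): name is "scene" or "top" or "wrist"; returns a dict with "frame" (420x560x3 uint8, blue, green, red), "mtx" (3x3 intrinsics, pixels), "origin" and "rotation" of the camera in the world. Camera axes: x right, y up, looking along -z (the intrinsics and any distortion apply to the point x, -y, -z); pixel columns grow to the right and rows downward; lengths in mm; the calibration is good to about 2 mm. A picture is of the moment at which its call begins. There is no depth.
- arm.sign_off(): hands the job in, once; it reports no verdict.
Trained networks look in a picture, given as the dict that the camera call returned (one of the last four; its "shot" number tells which), for a name from the list of things; names that differ only in an ending like _2 or _b are one class to them, and where a whole thing is asked for, a point or a joint stands for the part that bears it (a point fixed in the world has none). Each returns a list of dicts, best first, with "p" (0 to 1); they miss things now and then, are a little off and sometimes report something else, mostly with a low value. They report only what shows in the picture. A call takes as long as a camera call.
- arm.silhouettes(picture, thing): "region" (420x560 bool, what is visible of it) and "rect" ([left, top, width, height] in pixels, round what is visible of it).
- arm.spot_point(picture, thing): "xy" ([column, row] in pixels: a listed point, or the origin of a listed thing).
The state is a dict: "clock": time; "joint_positions": joint angles; "qvel": joint speeds; "tau": joint torques, N m; "tcp_pos": TCP position; "tool_rot": TCP orientation; "ft_force": force on the tool from outside, world axes, zero at the start; "wrist_torque": the same for the moment, N m; "width": opening from 0.0 (shut) to 1.0 (fully open).
Only numpy, scipy, OpenCV 4.12 (cv2) and the standard library are available. Lean on these libraries where they do the work, as an engineer would, in place of code of your own. Each camera call takes 0.05 s, during which the arm holds its last target. There are 200 camera calls.

## Working session

There is one attempt and no reset: what is moved stays moved. The work goes in short steps, Python scripts to look and compute and a tool call to move; the robot and the scene stay as the last step left them, time stands still between calls to the robot, and variables do not carry over. Pictures are saved under pics/ and viewed, about 8 in all and at most 12, crops included, and the job is handed in when it is done.

Besides the shell and the picture viewer there is one more tool, called after "Call:" as name(argument=value, ...) on one line, values as JSON. jog_arm: Moves the arm, as the interface text tells. Its arguments: {"type":"object","properties":{"moves":{"type":"array"}},"required":["moves"]}

```bash
mkdir -p pics
cat > h.py <<'E'
import numpy as np, cv2
from rig import arm
from scipy.spatial.transform import Rotation as R
NAMES=["mains_top","extractor_top","drive_top","lamp_top","estop_top"]
def ray(s,xy):
    p=cv2.undistortPoints(np.array([[xy]],float),np.array(s["mtx"]),None)[0,0]
    return np.array(s["origin"],float),np.array(s["rotation"])@np.array([p[0],-p[1],-1.])
def tri(obs):
    A=np.zeros((3,3));b=np.zeros(3)
    for o,d in obs:
        d=d/np.linalg.norm(d);P=np.eye(3)-np.outer(d,d);A+=P;b+=P@o
    x=np.linalg.solve(A,b)
    return x,[np.linalg.norm(np.cross(x-o,d/np.linalg.norm(d))) for o,d in obs]
E
python3 - <<'E'
from h import *
np.set_printoptions(precision=1,suppress=True)
s={n:arm.snapshot(n) for n in("scene","top","wrist")}
for n in s: cv2.imwrite(f"pics/{n}0.png",s[n]["frame"])
print(s["top"].keys())
for t in NAMES+["mill"]:
    ob=[]
    for n in("scene","top","wrist"):
        r=arm.spot_point(s[n],t)
        if r:
            print(t,n,r[0]["xy"],r[0]["p"],len(r))
            if n!="wrist": ob.append(ray(s[n],r[0]["xy"]))
    if len(ob)>1: print(t,*tri(ob))
E
```

```text
dict_keys(['frame', 'mtx', 'origin', 'rotation', 'shot'])
mains_top scene [285.6, 208.6] 0.67 1Traceback (most recent call last):
  File "<stdin>", line 12, in <module>
  File "h.py", line 7, in ray
    return np.array(s["origin"],float),np.array(s["rotation"])@np.array([p[0],-p[1],-1.])
                                       ~~~~~~~~~~~~~~~~~~~~~~~^~~~~~~~~~~~~~~~~~~~~~~~~~~
ValueError: matmul: Input operand 1 has a mismatch in its core dimension 0, with gufunc signature (n?,k),(k,m?)->(n?,m?) (size 3 is different from 4)
```

The camera rotation is a quaternion (w first), so I'll convert it.

```bash
sed -i 's/np.array(s\["rotation"\])@np/R.from_quat(np.roll(s["rotation"],-1)).as_matrix()@np/' h.py
python3 - <<'E'
from h import *
np.set_printoptions(precision=1,suppress=True)
s={n:arm.snapshot(n) for n in("scene","top","wrist")}
cv2.imwrite("pics/both.png",np.vstack([s["scene"]["frame"],s["top"]["frame"]])[:, :]) 
for n in s: cv2.imwrite(f"pics/{n}0.png",s[n]["frame"])
for t in NAMES+["mill"]:
    ob=[]
    for n in("scene","top","wrist"):
        r=arm.spot_point(s[n],t)
        if r:
            print(t,n,r[0]["xy"],r[0]["p"],len(r)); 
            if n!="wrist": ob.append(ray(s[n],r[0]["xy"]))
    if len(ob)>1: print(t,*tri(ob))
print(arm.sense())
E
```

```text
mains_top scene [282.3, 207.6] 0.52 1
mains_top top [263.9, 214.6] 0.48 2
mains_top [521.5 220.7  77.1] [np.float64(0.8048217699146454), np.float64(0.8048217699145802)]
extractor_top scene [268.0, 170.6] 0.67 5
extractor_top top [343.6, 219.6] 0.56 1
extractor_top [518.6 108.6 241. ] [np.float64(37.813445230541056), np.float64(37.81344523054112)]
drive_top scene [274.2, 221.4] 0.66 3
drive_top top [290.8, 212.3] 0.55 1
drive_top [529.3 169.6  73.7] [np.float64(3.313952391080432), np.float64(3.3139523910802735)]
lamp_top scene [258.1, 228.3] 0.52 1
lamp_top top [312.0, 213.8] 0.61 1
lamp_top [521.5 125.5  82.7] [np.float64(1.572949837759731), np.float64(1.572949837759532)]
estop_top scene [221.1, 256.6] 0.57 1
estop_top top [374.3, 222.3] 0.68 1
estop_top [508.1   6.7  86. ] [np.float64(1.4930968693383695), np.float64(1.4930968693383762)]
mill scene [257.5, 259.3] 0.87 2
mill top [318.0, 222.2] 0.69 2
mill wrist [78.6, 411.8] 0.7 1
mill [520.8 109.5  -2. ] [np.float64(2.8444609535799645), np.float64(2.8444609535799543)]
{'clock': 1.25, 'joint_positions': array([ 1.1,  0.3, -0.2,  1.1,  0. ,  1.4]), 'qvel': array([-0.,  0., -0.,  0.,  0.,  0.]), 'tau': array([  0. , -44.3,  26.3,   0. ,   0. ,   0. ]), 'tcp_pos': array([181.8, 519.1, 231.3]), 'tool_rot': array([-0. ,  0.2,  1. , -0. ]), 'ft_force': array([ 0. , -0.7,  0.1]), 'wrist_torque': array([-0.1,  0. , -0. ]), 'width': 0.9985400083032792}
```

View pics/scene0.png

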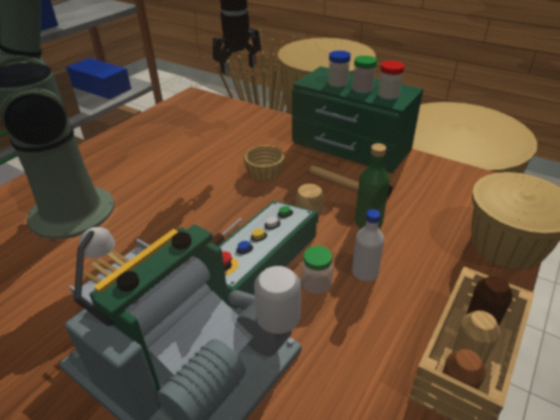

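View pics/top0.png

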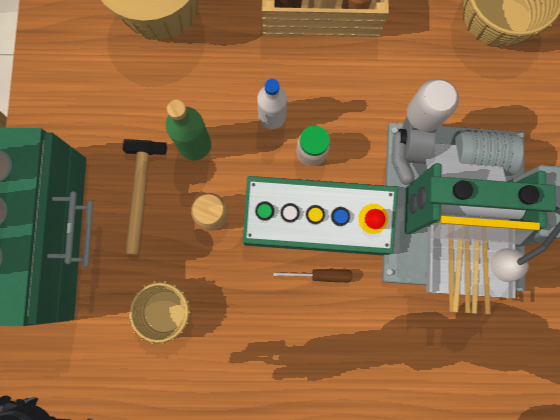

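Scene: left to right the row is green, white, yellow, blue, red. In the top image they sit at (265,211), (290,213), (316,215), (341,216) and (375,219). In the scene image green is at (285,211) and blue at (245,246). The extractor network's point was off. I'll fit the desk pose to colour blobs in both views.

```bash
cat >> h.py <<'E'
np.set_printoptions(precision=1,suppress=True)
def blob(img,seed,rad=6,half=14):
    """centroid of the cap colour around a seed pixel"""
    c,r=map(int,seed); lab=cv2.cvtColor(img,cv2.COLOR_BGR2LAB).astype(float)
    ref=np.median(lab[r-2:r+3,c-2:c+3].reshape(-1,3),0)
    m=(np.linalg.norm((lab-ref)*[.5,1,1],axis=2)<25).astype(np.uint8)
    w=np.zeros_like(m);cv2.circle(w,(c,r),half,1,-1);n,l,st,ce=cv2.connectedComponentsWithStats(m*w)
    k=l[r,c];return ce[k],st[k]
E
python3 - <<'E'
from h import *
s={n:arm.snapshot(n) for n in("scene","top")}
seed={"green":((285,211),(265,211)),"white":((272,223),(290,213)),"yellow":((258,234),(316,215)),"blue":((245,246),(341,216))}
P={}
for k,(a,b) in seed.items():
    u,su=blob(s["scene"]["frame"],a,half=9);v,sv=blob(s["top"]["frame"],b,half=11)
    x,e=tri([ray(s["scene"],u),ray(s["top"],v)])
    o,d=ray(s["top"],v); xt=o+d*(81.8-o[2])/d[2]
    print(k,u,su[4],v,sv[4],x,e[0],"top@81.8",xt);P[k]=xt
p=np.array([P[k][:2] for k in("green","white","yellow","blue")]);print(np.linalg.norm(np.diff(p,axis=0),axis=1))
v=p[3]-p[0];print("yaw deg",np.degrees(np.arctan2(v[0],-v[1])))
print(arm.sense()["tool_rot"],s["top"]["origin"])
cv2.imwrite("pics/crop1.png",cv2.resize(np.hstack([s["scene"]["frame"][190:280,200:320],s["top"]["frame"][175:265,245:395]]),None,fx=2.9,fy=2.9,interpolation=cv2.INTER_NEAREST))
E
```

```text
green [284.3 209.4] 74 [264.2 210.6] 150 [528.9 219.8  75.6] 0.13625363759568776 top@81.8 [528.  219.8  81.8]
white [272.1 222.3] 204 [289.6 212.4] 148 [527.  169.8  70.5] 0.05709845911704291 top@81.8 [525.1 170.1  81.8]
yellow [257.8 232. ] 70 [315.1 214.1] 143 [522.9 119.7  76.5] 0.3809565471443472 top@81.8 [522.4 120.4  81.8]
blue [243.6 245.1] 84 [340.6 216. ] 154 [520.3  69.6  74.8] 0.11558254592182313 top@81.8 [519.2  70.6  81.8]
[49.7 49.8 49.9]
yaw deg -3.364047092857894
[-0.   0.2  1.  -0. ] [ 360.4  199.  1086. ]
```

```bash
cat >> h.py <<'E'
YAW=np.radians(-3.36); XM=np.array([np.cos(YAW),np.sin(YAW),0]); YM=np.array([-np.sin(YAW),np.cos(YAW),0])
N=-np.sin(np.radians(10))*XM+np.cos(np.radians(10))*np.array([0,0,1])
TOP={"green":np.array([528.,219.8,81.8]),"white":np.array([525.1,170.1,81.8]),"yellow":np.array([522.4,120.4,81.8]),"blue":np.array([519.2,70.6,81.8])}
def target_R(now):
    c=[]
    for y in (YM,-YM,np.cross(-N,YM),-np.cross(-N,YM)):
        c.append(R.from_matrix(np.column_stack([np.cross(y,-N),y,-N])))
    return c
def rel(p):
    """tool-axis shift (cm) and turn (deg) to world point p, square to panel"""
    st=arm.sense();now=R.from_quat(np.roll(st["tool_rot"],-1))
    best=min(target_R(now),key=lambda t:(now.inv()*t).magnitude())
    return now.inv().apply(p-st["tcp_pos"])/10,np.degrees((now.inv()*best).as_rotvec()),st
E
python3 - <<'E'
from h import *
np.set_printoptions(precision=3,suppress=True)
a,b,st=rel(TOP["green"]+N*110)
now=R.from_quat(np.roll(st["tool_rot"],-1))
print(now.as_matrix(),a,b,st["joint_positions"])
for t in target_R(now): print(np.degrees((now.inv()*t).as_rotvec()))
E
```

```text
[[-0.944  0.33  -0.   ]
 [ 0.33   0.944 -0.   ]
 [ 0.    -0.    -1.   ]] [-40.736 -17.332   4.114] [ -1.392  -9.938 -15.895] [ 1.1    0.326 -0.193  1.052  0.     1.437]
[ -1.392  -9.938 -15.895]
[-14.307   2.004 163.488]
[-8.569 -6.463 73.865]
[   6.973   -9.245 -105.632]
```

Call:
jog_arm(moves=[-4.5,-1.9,0.4,-0.15,-1.1,-1.8,0,-9,-3.8,0.9,-0.3,-2.2,-3.5,0,-13.5,-5.8,1.4,-0.5,-3.3,-5.3,0,-18,-7.7,1.8,-0.6,-4.4,-7,0,-22.5,-9.6,2.3,-0.8,-5.5,-8.8,0])

```text
clock: 1.98
tcp_pos: [363.5, 353.2, 208.4]
tool_rot: [0.049, 0.091, 0.995, -0.001]
ft_force: [0.1, 0.9, -0.9]
width: -0.0
```

```bash
python3 -c "
from h import *
a,b,st=rel(TOP['green']+N*60);print(a,b,st['tcp_pos'],st['width'],st['ft_force'],st['clock'])"
```

```text
[-16.8 -10.3   8.4] [-0.6 -4.4 -7. ] [363.5 353.2 208.4] -0.0003450322174451326 [ 0.1  0.9 -0.9] 1.975
```

Call:
jog_arm(moves=[-4.2,-2.6,1.5,-0.15,-1.1,-1.8,0,-8.4,-5.2,3,-0.3,-2.2,-3.5,0,-12.6,-7.8,5,-0.5,-3.3,-5.3,0,-16.8,-10.3,8.4,-0.6,-4.4,-7,0,-16.8,-10.3,8.4,-0.6,-4.4,-7,0])

```text
clock: 2.6
tcp_pos: [518.2, 217.9, 138.3]
tool_rot: [0.086, 0.032, 0.996, -0.003]
ft_force: [0.1, 0.3, -0.6]
width: -0.002
```

Run:
```python
from h import *
s=arm.snapshot("wrist");t=arm.snapshot("top");u=arm.snapshot("scene")
a,b,st=rel(TOP['green']);print(a,b,st['tcp_pos'],st['ft_force'],st['clock'])
cv2.imwrite("pics/w1.png",np.hstack([cv2.resize(s["frame"],(400,300)),cv2.resize(t["frame"][130:290,200:420],(400,300))]))
for n in NAMES:
    r=arm.spot_point(s,n)
    if r:
        o,d=ray(s,r[0]["xy"]);print(n,r[0]["xy"],r[0]["p"],o+d*(81.8-o[2])/d[2])
```

```text
[-0.  -0.1  6. ] [ 0.1  0.  -0. ] [517.2 221.  140.7] [ 1.3 -0.6 -0. ] 2.75
mains_top [283.3, 232.7] 0.87 [529.1 218.9  81.8]
extractor_top [60.3, 231.7] 0.86 [519.   69.6  81.8]
drive_top [202.5, 229.8] 0.8 [523.5 165.1  81.8]
lamp_top [131.3, 228.4] 0.71 [519.5 117.9  81.8]
```

View pics/w1.png

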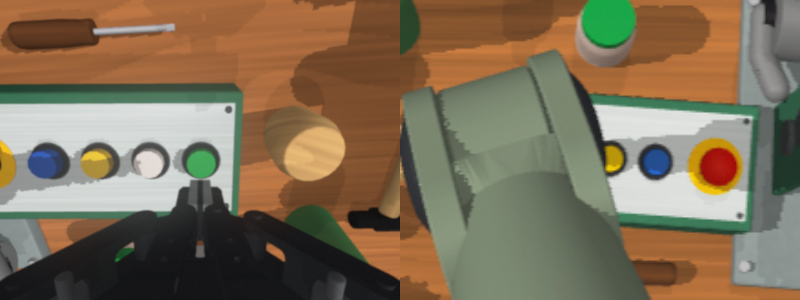

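The wrist view has the closed tip right in line with the green button at (200,162) in the composite. The networks' points agree within a few mm. Now I'll descend to just above the cap.

Call:
jog_arm(moves=[0,0,2.5,0,0,0,0,0,0,4.6,0,0,0,0,0,0,5.6,0,0,0,0,0,0,5.6,0,0,0,0,0,0,5.6,0,0,0,0])

```text
clock: 3.62
tcp_pos: [527.6, 221.5, 86.9]
tool_rot: [0.088, 0.029, 0.996, -0.002]
ft_force: [1.1, 0.6, -0.3]
width: 0.004
```

Call:
jog_arm(moves=[0,0,0.15,0,0,0,0,0,0,0.3,0,0,0,0,0,0,0.45,0,0,0,0,0,0,0.6,0,0,0,0,0,0,0.6,0,0,0,0])

```text
clock: 4.25
tcp_pos: [528.7, 221.4, 81.0]
tool_rot: [0.089, 0.029, 0.996, -0.002]
ft_force: [-0.5, 0.1, 2.3]
width: 0.003
```

Call:
jog_arm(moves=[0,0,0.15,0,0,0,0,0,0,0.3,0,0,0,0,0,0,0.4,0,0,0,0,0,0,0.5,0,0,0,0,0,0,0.5,0,0,0,0])

```text
clock: 4.88
tcp_pos: [529.5, 221.4, 76.1]
tool_rot: [0.088, 0.029, 0.996, -0.002]
ft_force: [-1.4, 0.5, 3.3]
width: -0.004
```

Call:
jog_arm(moves=[0,0,0.1,0,0,0,0,0,0,0.15,0,0,0,0,0,0,0.15,0,0,0,0])

```text
clock: 5.25
tcp_pos: [529.8, 221.3, 74.9]
tool_rot: [0.089, 0.029, 0.996, -0.002]
ft_force: [-3.2, -0.8, 8.3]
width: -0.001
```

Call:
jog_arm(moves=[0,0,0.06,0,0,0,0,0,0,0.06,0,0,0,0,0,0,0.06,0,0,0,0])

```text
clock: 5.62
tcp_pos: [529.8, 221.4, 74.8]
tool_rot: [0.089, 0.029, 0.996, -0.002]
ft_force: [-2.5, 0.5, 8.9]
width: -0.001
```

Call:
jog_arm(moves=[0,0,-1,0,0,0,0,0,0,-3,0,0,0,0,0,0,-5,0,0,0,0,0,0,-5,0,0,0,0,0,0,-5,0,0,0,0])

```text
clock: 6.25
tcp_pos: [520.7, 221.7, 123.4]
tool_rot: [0.088, 0.029, 0.996, -0.002]
ft_force: [0.8, -0.8, 0.7]
width: 0.002
```

```bash
python3 -c "
from h import *
a,b,st=rel(TOP['blue']+N*40);print(a,b,st['tcp_pos'],st['ft_force'],st['clock'])
s=arm.snapshot('wrist');cv2.imwrite('pics/w2.png',s['frame'])"
```

```text
[  0.  -15.1   0.2] [0.1 0.1 0.1] [520.7 221.7 123.4] [ 0.8 -0.8  0.7] 6.25
```

View pics/w2.png

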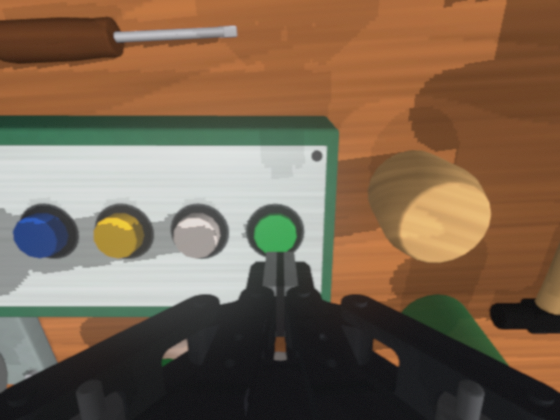

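Green sits visibly lower than its neighbours at (275,235), the others still stand proud. It held a steady 9 N, which is past the 4 N latch and into the spring. Blue is next.

Call:
jog_arm(moves=[0,-5,0,0,0,0,0,0,-10,0,0,0,0,0,0,-14.5,0,0,0,0,0,0,-15.2,0.2,0,0,0,0,0,-15.2,0.2,0,0,0,0])

```text
clock: 6.92
tcp_pos: [511.8, 69.6, 120.2]
tool_rot: [0.087, 0.029, 0.996, -0.002]
ft_force: [-0.2, 0.1, -0.2]
width: -0.001
```

```bash
python3 -c "
from h import *
a,b,st=rel(TOP['blue']);print(a,b,st['tcp_pos'],st['ft_force'],st['clock'])
s=arm.snapshot('wrist');cv2.imwrite('pics/w3.png',s['frame'])
u=arm.snapshot('scene');cv2.imwrite('pics/w3.png',np.hstack([cv2.resize(s['frame'],(400,300)),cv2.resize(u['frame'][60:360,50:450],(400,300))]))"
```

```text
[-0.   0.1  3.9] [0.1 0.  0. ] [511.8  69.6 120.2] [-0.2  0.1 -0.2] 6.925
```

View pics/w3.png

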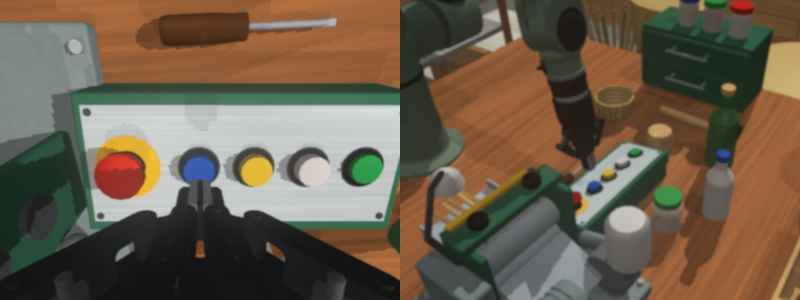

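Tip is in line with blue (200,168 in the composite). The arm is clear of the stand and the e-stop.

Call:
jog_arm(moves=[0,0.1,2,0,0,0,0,0,0.1,3.6,0,0,0,0,0,0.1,3.8,0,0,0,0,0,0.1,3.95,0,0,0,0,0,0.1,3.95,0,0,0,0])

```text
clock: 7.65
tcp_pos: [519.4, 71.7, 82.2]
tool_rot: [0.088, 0.028, 0.996, -0.002]
ft_force: [0.5, 0.2, 0.1]
width: 0.004
```

Call:
jog_arm(moves=[0,0,0.15,0,0,0,0,0,0,0.3,0,0,0,0,0,0,0.4,0,0,0,0,0,0,0.5,0,0,0,0,0,0,0.5,0,0,0,0])

```text
clock: 8.28
tcp_pos: [520.5, 71.6, 77.3]
tool_rot: [0.088, 0.028, 0.996, -0.002]
ft_force: [-0.5, -0.2, 2.5]
width: 0.004
```

Call:
jog_arm(moves=[0,0,0.1,0,0,0,0,0,0,0.2,0,0,0,0,0,0,0.2,0,0,0,0])

```text
clock: 8.65
tcp_pos: [520.9, 71.6, 75.5]
tool_rot: [0.088, 0.028, 0.996, -0.002]
ft_force: [-2.2, -0.4, 7.0]
width: -0.0
```

Call:
jog_arm(moves=[0,0,0.1,0,0,0,0,0,0,0.1,0,0,0,0,0,0,0.1,0,0,0,0])

```text
clock: 9.02
tcp_pos: [521.0, 71.6, 74.8]
tool_rot: [0.088, 0.028, 0.996, -0.002]
ft_force: [-3.1, 0.1, 7.4]
width: -0.004
```

Call:
jog_arm(moves=[0,0,-1,0,0,0,0,0,0,-3,0,0,0,0,0,0,-4.5,0,0,0,0,0,0,-4.5,0,0,0,0])

```text
clock: 9.52
tcp_pos: [514.0, 72.0, 120.3]
tool_rot: [0.09, 0.028, 0.996, -0.002]
ft_force: [0.2, 1.0, -0.2]
width: 0.003
```

```bash
python3 -c "
from h import *
a,b,st=rel(TOP['white']+N*40);print(a,b,st['tcp_pos'],st['ft_force'],st['clock'])
s=arm.snapshot('wrist');cv2.imwrite('pics/w4.png',s['frame'])"
```

```text
[ 0.1  9.9 -0.1] [0.1 0.3 0.2] [514.   72.  120.3] [ 0.2  1.  -0.2] 9.525
```

View pics/w4.png

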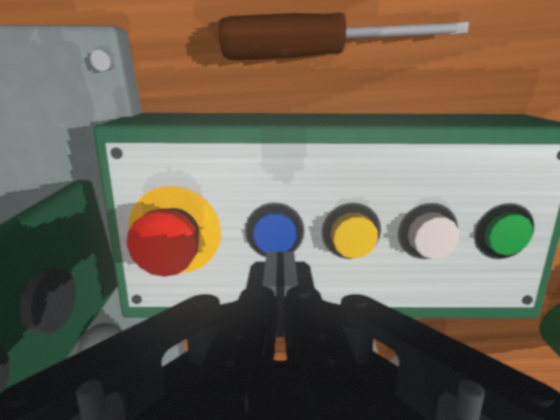

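Blue at (275,234) now sits low like green, having held a steady 8 N. Yellow and white still stand proud. White is next.

Call:
jog_arm(moves=[0,4.5,0,0,0,0,0,0,9,0,0,0,0,0,0.1,9.9,0,0.1,0.3,0.2,0,0.1,9.9,0,0.1,0.3,0.2,0])

```text
clock: 10.07
tcp_pos: [517.5, 171.1, 118.7]
tool_rot: [0.086, 0.029, 0.996, -0.003]
ft_force: [0.6, -0.7, 0.8]
width: -0.002
```

```bash
python3 -c "
from h import *
a,b,st=rel(TOP['white']);print(a,b,st['tcp_pos'],st['ft_force'],st['clock'])"
```

```text
[-0.1 -0.1  3.8] [-0.  -0.2  0. ] [517.5 171.1 118.7] [ 0.6 -0.7  0.8] 10.075
```

Call:
jog_arm(moves=[0,-0.1,2,0,0,0,0,0,-0.1,3.5,0,0,0,0,0,-0.1,3.7,0,0,0,0,0,-0.1,3.8,0,0,0,0,0,-0.1,3.8,0,0,0,0])

```text
clock: 10.7
tcp_pos: [524.2, 169.6, 81.7]
tool_rot: [0.086, 0.029, 0.996, -0.002]
ft_force: [1.3, -0.5, -1.4]
width: 0.002
```

Call:
jog_arm(moves=[0,0,0.15,0,0,0,0,0,0,0.3,0,0,0,0,0,0,0.4,0,0,0,0,0,0,0.5,0,0,0,0,0,0,0.5,0,0,0,0])

```text
clock: 11.32
tcp_pos: [525.3, 169.7, 76.8]
tool_rot: [0.086, 0.029, 0.996, -0.002]
ft_force: [-0.8, 0.3, 2.8]
width: -0.0
```

Call:
jog_arm(moves=[0,0,0.1,0,0,0,0,0,0,0.2,0,0,0,0,0,0,0.2,0,0,0,0])

```text
clock: 11.7
tcp_pos: [525.7, 169.7, 75.0]
tool_rot: [0.086, 0.029, 0.996, -0.002]
ft_force: [-3.1, 0.3, 7.3]
width: 0.003
```

Call:
jog_arm(moves=[0,0,0.1,0,0,0,0,0,0,0.1,0,0,0,0,0,0,0.1,0,0,0,0])

```text
clock: 12.08
tcp_pos: [525.8, 169.7, 74.4]
tool_rot: [0.086, 0.029, 0.996, -0.002]
ft_force: [-3.1, -0.6, 8.7]
width: 0.002
```

Call:
jog_arm(moves=[0,0,-1,0,0,0,0,0,0,-4,0,0,0,0,0,0,-8,0,0,0,0,-4,0,-12,0,0,0,0,8,0,-14,0,0,0,0])

```text
clock: 12.7
tcp_pos: [494.9, 174.0, 207.4]
tool_rot: [0.097, 0.031, 0.995, 0.0]
ft_force: [-0.9, 1.0, 0.2]
width: 0.001
```

```bash
python3 -c "
from h import *
st=arm.sense();print(st['tcp_pos'],st['ft_force'],st['clock'])
s=arm.snapshot('wrist');u=arm.snapshot('scene');cv2.imwrite('pics/w5.png',np.hstack([cv2.resize(s['frame'],(400,300)),cv2.resize(u['frame'][180:300,200:360],(400,300))]))"
```

```text
[494.9 174.  207.4] [-0.9  1.   0.2] 12.7
```

View pics/w5.png

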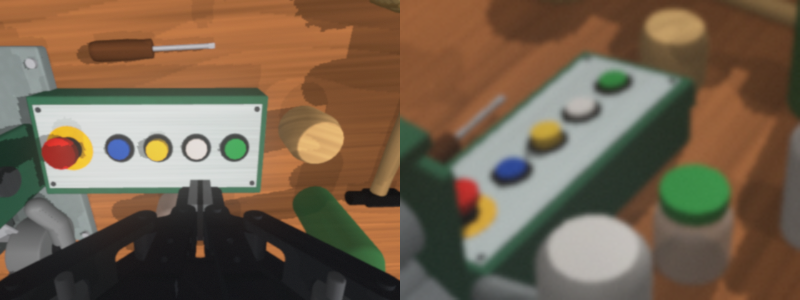

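Green, white and blue all sit low in their bezels. Yellow stands proud and red is up, and the mould, awl and jar are where they were. I'll let the arm settle and hand in.

Call:
jog_arm(moves=[0,0,0,0,0,0,0,0,0,0,0,0,0,0])

```text
clock: 13.05
tcp_pos: [474.8, 171.6, 197.1]
tool_rot: [0.082, 0.028, 0.996, -0.003]
ft_force: [0.3, 0.1, 0.3]
width: 0.001
```

```bash
python3 -c "
from h import *
print(arm.sign_off())"
```

```text
the job is handed in; nothing more can be done
None
```

I pressed the green mains button, then the blue extractor, then the white roller drive, using the closed fingertip held square to the panel. The job was handed in at about 13 s with the tool clear above the desk.

- **Presses:** Each one ended at a steady 8 to 9 N, which is past the 4 N latch and into the spring. The tip stopped about 7.5 mm below where the cap top stood when out. I moved on to the next button only after that.
- **Final pictures:** Green, blue and white sit low in their bezels, the yellow lamp button stands proud and the red stop is up. The mould, awl and jar, the things nearest the desk, look unmoved.
- **Disagreements:** The blue button's network point in the scene view was wrong, missing the top view's line by 38 mm. I used colour blobs instead, which gave the 50 mm button spacing within 0.3 mm. The wrist-view network points differed from those by about 1 to 5 mm.
- **Not checked:** The latch depth was not measured directly. It rests on the force, the travel and the pictures.

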